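Lift the grinder's disc set onto the rinse stand with the bayonet key

TASK

Take the orange-handled lifting key from its black holder, thread it down through the disc set on the grey stand, feel for the hidden slot in the bottom disc until the foot drops through and the key is down on its shoulder, give it about a quarter turn and lift all the discs off as one stack. Set the stack down flat in the recess of the blue stand and let go, leaving the key standing in it. Be gentle: never press or knock either stand hard, do not touch the discs with the gripper, and leave everything else on the bench where it is.

Things in the scene. Friction and masses are not known exactly. Their poses are not given: they have to be found in the camera images.
- key: Steel lifting key, 90 mm tall, 0.15 kg, upright in its holder (origin then 4 mm above the bench). Origin: centre of the foot's underside, z up. Foot z 0-9 mm, 23 long in x, 9 wide in y, flat underside; neck 9 dia, z 9-22; shank 24 dia, z 22-48, its lower face (z 22) is the shoulder; black flange 38 dia, z 48-54; orange handle tab z 54-90, 36 in x, 14 thick in y.
- key_grip (a point): Where to grip the key: middle of the orange tab, 76 mm above the key's origin, axes as the key's. Close the fingers along key y; the fingertips then just clear the flange.
- key_holder: Black block 62 x 62 x 52 mm fixed to the bench, origin at the centre of its underside; upright through hole 27 mm dia in the middle, in which the key hangs by its flange; the key lifts straight out, 50 mm.
- stand: Grey round stand, fixed, 100 mm dia; origin centre of its underside. Recess 73 mm dia, floor 24 mm above the bench, rim 30 mm; below it an open well 52 mm dia down to 5 mm above the bench. Holds, loose and centred to about 1 mm, a dark slotted disc and on it two rings, each 8 mm thick; top 48 mm above the bench. More than 40 N on the stand (discs' weight of 5 N included) is too hard.
- stand_slot (a point): On the grey stand's axis, 32 mm above the bench: top of the slotted disc (70 mm dia, 0.25 kg, loose), seen only down the rings' holes. Axes are the stand's, x to the yellow rim marks. The disc has one slot through its centre, 27 x 11.5 mm, 8 deep; its direction is NOT reported: within 1.0 rad either way of this x axis. The foot passes only with its long way within about 0.1 rad of the slot.
- stand_seat (a point): On the grey stand's axis, 10 mm above the bench: where the key's origin is when its shoulder rests on the slotted disc. The foot is then 5 mm clear under the disc and turns freely; 0.8 rad or more (best a quarter turn) off the slot it lifts the disc, which carries the rings. Before the slot is found the foot stands on the disc, 22 mm higher; a lightly pressed key does not turn the disc.
- rinse_stand: Blue round stand, empty, fixed, same form as the grey one but recess 77 mm dia; origin at the centre of its underside, ledge 24 mm above the bench, rim top 30 mm. With the stack set down in it the top ring's origin is 40 mm above the bench, and the hanging key's origin 15 mm (10 mm once let down on its shoulder). The 40 N limit holds here too.
- ring_top: Top ring, brass, 66 mm dia, 8 mm thick, hole 31 mm dia, 0.13 kg; origin at the centre of its underside, which starts 40 mm above the bench. With the stack hanging from the key its origin is 25 mm above the key's origin.
- ring_low: Lower ring, aluminium, same size as the top ring and directly under it, about 0.13 kg; origin at the centre of its underside.
- mug: White spotted mug, 82 x 114 x 91 mm, bystander; origin under its centre.
- spray: Pink-capped spray can, 59 mm dia, 197 mm tall, bystander; origin under its centre.
- grease_tin: Red tin, 77 mm dia, 76 mm tall, bystander; origin under its centre.
- screwdriver_yellow: Yellow screwdriver lying down, 195 mm long, bystander; origin under its centre.
- bench_block: Beech block 50 x 80 x 35 mm, bystander; origin under its centre.
- tape_measure: Yellow tape measure 32 x 63 x 57 mm, bystander; origin under its centre.
Not all that is in view belongs to the job. What is shaped like the key but purple or turquoise is not meant. Of the things like the rinse_stand, leave any that is purple; of the rest the smaller one is meant.

How it is judged:
On the way, in this order (a step that is already met when the one before it is completed fails the run):
1. the key is through the rings and the slot, down on its shoulder, with the discs still in the grey stand (z of key in the frame of ring_top below -0.027 m and horizontal distance between key and ring_top below 0.008 m and horizontal distance between ring_top and stand below 0.012 m and z of ring_top in the frame of stand below 0.043 m), for 0.1 s.
2. both rings hang on the key as one stack, clear of the grey stand (z of key in the frame of ring_top between -0.033 and -0.017 m and horizontal distance between each of key, ring_low and ring_top below 0.008 m and z of ring_low in the frame of ring_top between -0.0105 and -0.0055 m and height (world z) of ring_top above 0.06 m and angle between ring_top's own z axis and vertical below 0.3 rad), for 0.2 s.
At the end, for the whole second after the job is handed in: Stack flat in the blue recess: top ring within 14 mm of its centre, underside 37 to 43 mm above the foot, level to 0.06 rad; lower ring under it (8 mm); key still through (origin 17 to 33 mm below the top ring's, 8 mm sideways), upright to 0.15 rad; all released and at rest (z of key in the frame of ring_top between -0.033 and -0.017 m and horizontal distance between each of key, ring_low and ring_top below 0.008 m and z of ring_low in the frame of ring_top between -0.0105 and -0.0055 m and horizontal distance between ring_top and rinse_stand below 0.014 m and z of ring_top in the frame of rinse_stand between 0.037 and 0.043 m and angle between ring_top's own z axis and vertical below 0.06 rad and angle between key's own z axis and vertical below 0.15 rad and linear speed of each of ring_top, key below 0.02 m/s); the robot touches nothing.
It fails at once if the grey stand is loaded with more than 40 N (contact force between stand and anything else above 40 N).
It fails at once if the blue stand is loaded with more than 40 N (contact force between rinse_stand and anything else above 40 N).
It fails at once if the gripper touches the rings (contact force between the fingers and ring_top above 1 N or contact force between the fingers and ring_low above 1 N).
It fails at once if a bystander (mug, spray can, tin, screwdriver, block, tape measure) is moved more than 20 mm (distance of any of mug, spray, grease_tin, screwdriver_yellow, bench_block, tape_measure from where it was at the start of the episode above 0.02 m).
It also fails if it takes over 72 s, if anything falls off the work surface, if the arm or the gripper's body presses on something with over 40 N, if the wrist force passes 120 N, or if a joint passes its speed limit or range.

ROBOT

A 6-joint arm with a two-finger parallel gripper is mounted at the origin on a cart in front of the work surface, level with it; the furniture and walls round the work are solid. World frame = base frame: x ahead of the robot, y to its left, z up, the work surface at z = 0. Lengths are in m, angles in rad, forces in N, time in s.
With the tool pointing down it reaches from about 0.35 to 0.975 m from the base axis. Payload 7.1 kg.
Tool frame: the origin (TCP) lies at the centre of the arm's flange, where the gripper is bolted on; the fingertips stand 182 mm ahead of it and the grasp point (between the pads) lies 163 mm ahead of it (env.tips_ahead is the distance from the TCP to the fingertips, in m); z points along the fingers, y is the line along which they close (so a half turn about z gives the same grasp; the last joint's range is limited). The gripper opens to 88 mm and grips with 3 to 60 N. Pads are 20 mm wide; open, the fingers measure 115 mm over their backs; the gripper's body (75 mm by 178 mm) begins 61 mm behind the grasp point.
Start: joints at [1.199, 0.423, 1.63, -0, 1.089, -0.019], TCP at [0.216, 0.587, 0.405] pointing down, gripper open.
Joint ranges: [-3, 3], [-0.9, 2.11], [0.09, 2.58], [-1.31, 4.45], [0.11, 2.69], [-2.54, 2.54]. Speed limits (rad/s): [2.39, 2.39, 3.01, 3.14, 3.14, 3.14].

INTERFACE

Orientations are given as [roll, pitch, yaw] about the fixed x, y, z axes, in that order (R = Rz(yaw) Ry(pitch) Rx(roll)).
In Python, from rig import env gives the robot as it stands. Calls block until the motion is done:
- env.movep(position, orientation): joint-space move of the TCP to a pose.
- env.movel(position, ori=None, max_speed=0.15, contact_N=None): straight line of the TCP; ori=None keeps the orientation; max_speed is the mean speed in m/s. With contact_N (N) it stops when the force on the tool has changed by that much, and returns True; else False.
- env.movej(angles): joint-space move.
- env.gripper_to(opening, force=None): finger opening in m; force is the grip in N (None keeps the last); returns when the fingers have stopped.
- env.pause(seconds).
- env.ik(position, orientation): joint angles nearest the present ones, or None.
- env.sense(): the state.
- env.camera(name): name is "side" or "top"; returns the picture (384x512x3 uint8, red, green, blue); there is no depth.
- env.calibration(name): a dict with "vfov" (degrees; the focal length in pixels is half the picture's height over the tangent of half this angle, whatever the lens; pixels are square), "cx", "cy" (the principal point, pixels), "R" (3x3) and "t" (3): a world point X has camera coordinates R X + t. Camera axes: x right, y down, z forward; pixel columns grow to the right and rows downward; lengths in m; the calibration is good to about 2 mm. A picture is of the moment at which its call begins. calibration takes no time and is no camera call.
A pose or a line that the arm cannot do raises env.IKError and nothing moves.
- env.finish_job(): hands the job in; it is judged then, once.
The state is a dict: "clock": time; "joint_positions": joint angles; "joint_vel": joint speeds; "joint_efforts": joint torques, N m; "ee_pos": TCP position; "tcp_rot": TCP orientation; "force": force on the tool from outside, world axes, zero at the start; "wrist_torque": the same for the moment, N m; "gripper_width": finger opening in m; "finger_force": force on a finger pad.
Only numpy, scipy, OpenCV 4.12 (cv2) and the standard library are available. Lean on these libraries where they do the work, as an engineer would, in place of code of your own. Each camera call takes 0.05 s, during which the arm holds its last target. There are 200 camera calls.

## Working session

There is one attempt and no reset: what is moved stays moved. The work goes in short steps, each a Python script; the robot and the scene stay as the last script left them, time stands still between calls to the robot, and variables do not carry over. Pictures are saved under pics/ and viewed, at most 10 in all, crops included, and the job is handed in when it is done.

```bash
ls; mkdir -p pics; python3 - <<'E'
from rig import env
import cv2
for n in("top","side"):
    im=env.camera(n); cv2.imwrite(f"pics/{n}0.png",im[:,:,::-1]); c=env.calibration(n); print(n,c)
s=env.sense(); print(s['clock'],s['ee_pos'],s['tcp_rot'],s['force'],s['gripper_width'])
E
```

```text
pics
top {'vfov': 49.48923855709741, 'cx': 255.9670242129762, 'cy': 185.01757745851, 'R': array([[-0.0089153 , -0.9997185 ,  0.02198702],
       [-0.99750881,  0.0073526 , -0.07015774],
       [ 0.06997632, -0.02255772, -0.99729357]]), 't': array([-0.0153517 ,  0.53208435,  1.48860477])}
side {'vfov': 57.113989265802836, 'cx': 259.3821805059469, 'cy': 193.15539192926357, 'R': array([[ 0.73550622, -0.67748506,  0.00667803],
       [-0.56227139, -0.61586526, -0.55187033],
       [ 0.37799667,  0.4021492 , -0.83390319]]), 't': array([-0.39344204,  0.34785865,  0.89199627])}
0.1 [0.21584777 0.58629262 0.40399256] [-3.14023565e+00 -2.03428944e-05  2.78878688e+00] [-0.36428464  0.18167823 -1.24239947] 0.08789532546030628
```

View pics/top0.png

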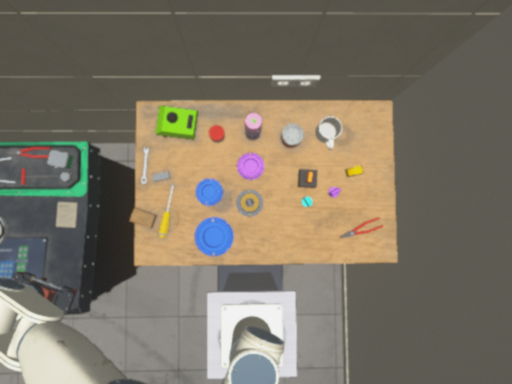

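View pics/side0.png

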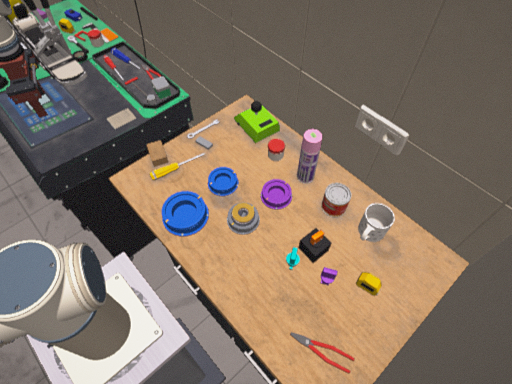

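The top view shows the key and holder at about (308,178), the grey stand at (250,203) and the small blue stand at (209,192). In the side view they are at (315,243), (243,217) and (222,181). Next I'll enlarge these areas.

```bash
cat > v.py <<'E'
import numpy as np, cv2
from rig import env
def cal(n):
    c=env.calibration(n); return 192/np.tan(np.radians(c['vfov']/2)),c['cx'],c['cy'],np.array(c['R']),np.array(c['t'])
def ray(n,u,v):
    f,cx,cy,R,t=cal(n); d=R.T@np.array([(u-cx)/f,(v-cy)/f,1]); return -R.T@t,d
def plane(n,u,v,z):
    o,d=ray(n,u,v); return o+d*(z-o[2])/d[2]
def proj(n,X):
    f,cx,cy,R,t=cal(n); p=R@np.array(X)+t; return f*p[0]/p[2]+cx,f*p[1]/p[2]+cy
def tri(a,b):
    (o1,d1),(o2,d2)=ray('top',*a),ray('side',*b)
    s=np.linalg.lstsq(np.c_[d1,-d2],o2-o1,rcond=None)[0]
    p,q=o1+s[0]*d1,o2+s[1]*d2; return (p+q)/2,np.linalg.norm(p-q)
E
python3 - <<'E'
from v import *
T=cv2.imread('pics/top0.png');S=cv2.imread('pics/side0.png')
def crop(I,u,v,r):return cv2.resize(I[v-r:v+r,u-r:u+r],(264,264),interpolation=cv2.INTER_CUBIC)
rows=[np.hstack([crop(I,*p,22) for p in ps]) for I,ps in((T,[(308,178),(250,203),(209,192)]),(S,[(315,243),(243,217),(222,181)]))]
cv2.imwrite('pics/z.png',np.vstack(rows))
for n,I,boxes in(('top',T,dict(key=(308,178),blue=(209,192),grey=(250,203))),('side',S,dict(key=(315,243),blue=(222,181),grey=(243,217)))):
    H=cv2.cvtColor(I,cv2.COLOR_BGR2HSV)
    for k,(u,v) in boxes.items():
        r=22; h=H[v-r:v+r,u-r:u+r].astype(int)
        if k=='key': m=(h[...,0]<22)&(h[...,1]>200)&(h[...,2]>170)
        if k=='blue': m=(abs(h[...,0]-108)<14)&(h[...,1]>150)
        if k=='grey': m=(h[...,1]<70)
        m=m.astype(np.uint8); c=max(cv2.findContours(m,0,1)[0],key=cv2.contourArea)
        hull=cv2.convexHull(c); e=cv2.fitEllipse(c); mm=cv2.moments(c)
        a,b=(np.array(e[0])+[u-r,v-r]); print(n,k,m.sum(),np.round((a,b),1),np.round(e[1],1),round(e[2]),'min rect',cv2.minAreaRect(c),np.round(plane(n,a,b,.08 if k=='key' else .03),4))
E
```

```text
Traceback (most recent call last):
ValueError: max() iterable argument is empty
```

View pics/z.png

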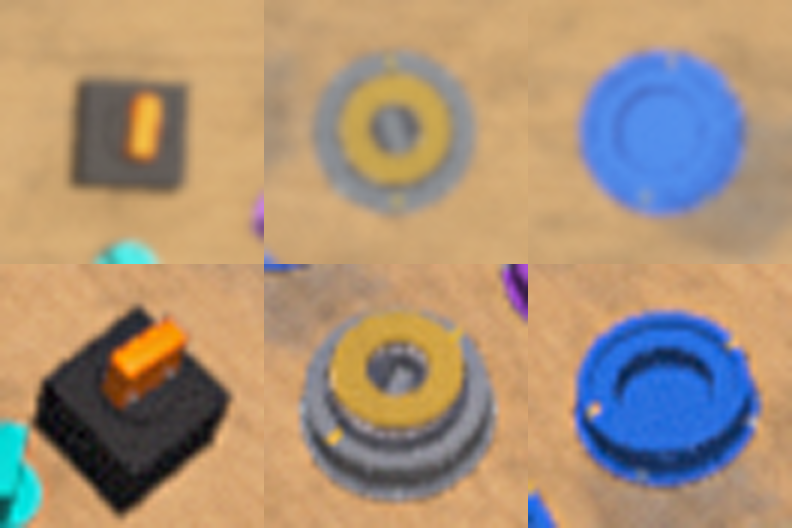

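The enlarged crops are clear. The tab is nearly along world x, the yellow rim marks on the grey stand also lie nearly along x, and the brass ring is centred. The slot shows as a faint diagonal stripe in the ring's hole.

```bash
python3 - <<'E'
from v import *
T=cv2.imread('pics/top0.png');S=cv2.imread('pics/side0.png')
K=8
P={('top','key'):(308,178),('top','blue'):(209,192),('top','brass'):(250,203),('side','key'):(315,243),('side','blue'):(222,181),('side','brass'):(243,217),('top','holder'):(308,178),('top','stand'):(250,203)}
for (n,k),(u,v) in P.items():
    I=T if n=='top' else S; r=22
    h=cv2.cvtColor(cv2.resize(I[v-r:v+r,u-r:u+r],None,fx=K,fy=K,interpolation=cv2.INTER_CUBIC),cv2.COLOR_BGR2HSV).astype(int)
    m={'key':(h[...,0]<22)&(h[...,1]>185)&(h[...,2]>(200 if n=='side' else 120)),'blue':(abs(h[...,0]-108)<14)&(h[...,1]>130),
       'brass':(abs(h[...,0]-22)<8)&(h[...,1]>150),'holder':(h[...,2]<110),'stand':(h[...,1]<75)}[k].astype(np.uint8)
    cs=cv2.findContours(m,0,1)[0]
    if not cs: print(n,k,'none',h[176,176]);continue
    c=max(cs,key=cv2.contourArea); hull=cv2.convexHull(c)
    f=lambda p:(np.array(p)+.5)/K-.5+[u-r,v-r]
    e=cv2.fitEllipse(hull); q=cv2.minAreaRect(c); b=[f(x) for x in cv2.boxPoints(q)]
    z={'key':.094,'blue':.03,'brass':.048,'holder':.052,'stand':.03}[k]
    print(n,k,'ell',np.round(f(e[0]),2),np.round(np.array(e[1])/K,1),np.round(plane(n,*f(e[0]),z),4),'rect',np.round(plane(n,*f(q[0]),z),4))
    if k in('key','holder'):
        C=np.array([plane(n,*x,z)[:2] for x in b]); E=np.roll(C,-1,0)-C
        print('   edges',np.round(np.hypot(*E.T),4),np.round(np.arctan2(E[:,1],E[:,0]),3))
    if k in('brass','stand','blue'):
        C=np.array([plane(n,*f(x[0]),z)[:2] for x in hull]).astype(np.float32); (cx,cy),R=cv2.minEnclosingCircle(C); print('   circle',cx,cy,2*R)
    # small yellowish marks
    if k in('brass','blue'):
        mk=((abs(h[...,0]-22)<8)&(h[...,1]>130)) if n=='side' else ((abs(h[...,0]-25)<12)&(h[...,1]>90))
        for c in cv2.findContours(mk.astype(np.uint8),0,1)[0]:
            A=cv2.contourArea(c)/K/K
            if .3<A<12: M=cv2.moments(c); x=f((M['m10']/M['m00'],M['m01']/M['m00'])); print('   mark',round(A,2),x,plane(n,*x,.03))
E
```

```text
top key ell [309.13 176.93] [3.4 9.6] [ 0.5533 -0.2018  0.094 ] rect [ 0.5539 -0.2011  0.094 ]
   edges [0.0082 0.0317 0.0082 0.0317] [-1.528 -3.111  1.613  0.031]
top blue ell [208.94 191.65] [25.5 25.8] [0.5086 0.1491 0.03  ] rect [0.5087 0.1496 0.03  ]
   circle 0.5089344382286072 0.1489305943250656 0.09306734055280685
   mark 2.47 [220.50487869 212.81579641] [0.43265721 0.10802331 0.03      ]
top brass ell [249.61 202.03] [15.1 15.6] [0.4697 0.004  0.048 ] rect [0.4703 0.0042 0.048 ]
   circle 0.4696670174598694 0.004168628714978695 0.05591890960931778
side key ell [317.5 234.8] [ 7.  13.2] [ 0.5548 -0.2062  0.094 ] rect [ 0.555  -0.2056  0.094 ]
   edges [0.0353 0.0145 0.035  0.0143] [-0.126 -1.845  3.011  1.314]
side blue ell [222.37 181.07] [28.6 30.4] [0.5043 0.1395 0.03  ] rect [0.5038 0.1403 0.03  ]
   circle 0.5045389533042908 0.14120933413505554 0.11067947745323181
   mark 2.16 [204.97194645 200.87101384] [0.4183568  0.11790789 0.03      ]
   mark 1.23 [202.87805202 197.29100318] [0.42159191 0.13249206 0.03      ]
   mark 1.89 [200.10347796 195.05079201] [0.42031946 0.144
[... 570 characters left out ...]
6667 165.60277778] [0.55728335 0.17472945 0.03      ]
side brass ell [242.97 212.02] [18.8 22.2] [0.4712 0.0021 0.048 ] rect [0.4705 0.0023 0.048 ]
   circle 0.473629355430603 0.0034184586256742477 0.06983689218759537
   mark 0.4 [241.49468954 235.27655229] [ 0.42389272 -0.04471558  0.03      ]
   mark 2.65 [232.31471239 223.33314897] [0.42958272 0.00262491 0.03      ]
top holder ell [306.69 178.36] [20.7 22.6] [ 0.552  -0.1994  0.052 ] rect [ 0.552  -0.2001  0.052 ]
   edges [0.0582 0.0611 0.0582 0.0609] [-0.076 -1.637  3.063  1.503]
top stand ell [249.14 202.56] [27.8 28.1] [0.4684 0.0056 0.03  ] rect [0.468  0.0056 0.03  ]
   circle 0.468252569437027 0.005633821710944176 0.101321280002594
```

```bash
python3 - <<'E'
from v import *
T=cv2.imread('pics/top0.png');S=cv2.imread('pics/side0.png')
print('marks top',[plane('top',228+a/6-.4,181+b/6-.4,.03).round(4) for a,b in((126,62),(133,200))])
print('marks side',[plane('side',221+a/6-.4,195+b/6-.4,.03).round(4) for a,b in((196,66),(69,173))])
print('blue marks side',[plane('side',200+a/6-.4,159+b/6-.4,.03).round(4) for a,b in((205,78),(67,147))])
print('key tri',tri((309.1,177.),(317.5,234.9)),'brass tri',tri((249.61,202.03),(242.97,212.02)))
# rectify disc top plane z=.032, 44mm square around ring hole, from both views
out=[]
for n,I,c in(('top',T,(.4697,.004)),('side',S,(.4712,.0021))):
    # shift so that plane z=.032 is centred using ring centre ray offsets
    W=.05;N=380
    src=np.float32([proj(n,(c[0]+a*W/2,c[1]+b*W/2,.032)) for a,b in((1,1),(1,-1),(-1,-1),(-1,1))])
    M=cv2.getPerspectiveTransform(src,np.float32([(0,0),(N,0),(N,N),(0,N)]))
    g=cv2.warpPerspective(I,M,(N,N),flags=cv2.INTER_CUBIC)
    out.append(np.clip(g.astype(float)*1.8-60,0,255).astype(np.uint8))
cv2.imwrite('pics/slot.png',np.hstack(out))
E
```

```text
marks top [array([0.5101, 0.0072, 0.03  ]), array([0.4278, 0.0037, 0.03  ])]
marks side [array([0.5155, 0.0064, 0.03  ]), array([0.4289, 0.0028, 0.03  ])]
blue marks side [array([0.5551, 0.1438, 0.03  ]), array([0.4724, 0.158 , 0.03  ])]
key tri (array([ 0.55498392, -0.20390906,  0.08966999]), np.float64(0.00431702151662094)) brass tri (array([0.47071782, 0.00332795, 0.04674818]), np.float64(0.0023031708203328193))
```

View pics/slot.png

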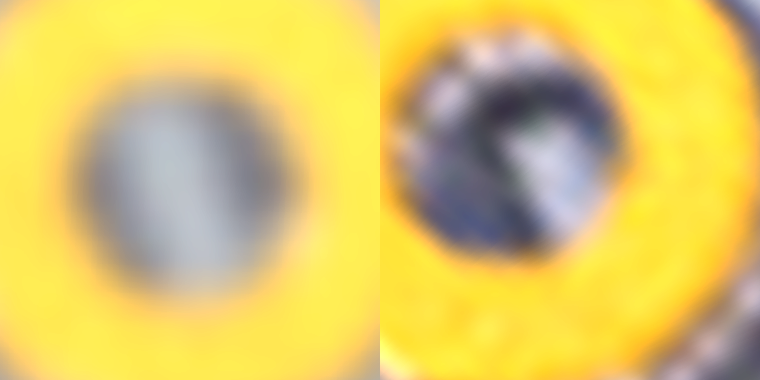

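The slot shows in both rectified views as a light stripe, (155,90) to (200,280) in the left one, so its yaw is about +0.25 rad. The ring is at about (0.470, 0.004). I'll grasp the key now.

```bash
cat >> v.py <<'E'
pi=np.pi
def down(y): return [pi,0,y]
def st(m=''):
    s=env.sense(); print(m,round(s['clock'],2),'p',np.round(s['ee_pos'],4),'rpy',np.round(s['tcp_rot'],3),'F',np.round(s['force'],1),'M',np.round(s['wrist_torque'],2),'w',round(s['gripper_width'],4)); return s
E
python3 - <<'E'
from v import *
k=(.5540,-.2030); y=-.1
print(env.ik([*k,.30],down(y)))
env.movep([*k,.32],down(y)); st('above')
print(env.movel([*k,.245],max_speed=.08,contact_N=6)); st('down')
env.gripper_to(.012,force=12); st('grip')
env.gripper_to(.012,force=45); st('grip45')
im=env.camera('side'); cv2.imwrite('pics/s1.png',im[:,:,::-1])
E
```

```text
[-3.71402761e-01  5.09267129e-01  1.77643771e+00 -4.44089210e-16
  8.55887813e-01  1.29939357e+00]
above 3.12 p [ 0.5543 -0.2023  0.3201] rpy [-3.142 -0.    -0.099] F [-0.7  0.4  0.8] M [ 0.05  0.16 -0.04] w 0.0879
False
down 4.21 p [ 0.5543 -0.2031  0.2454] rpy [ 3.141e+00 -1.000e-03 -1.000e-01] F [-0.2  0.2 -0.2] M [-0.01  0.17 -0.03] w 0.0877
grip 5.34 p [ 0.554  -0.2034  0.2451] rpy [ 3.141 -0.    -0.1  ] F [-1.  -4.7  0.2] M [-0.86  0.39 -0.02] w 0.014
grip45 5.56 p [ 0.554  -0.2034  0.2451] rpy [ 3.141 -0.    -0.1  ] F [-0.  -5.4 -0.7] M [-1.03  0.32  0.  ] w 0.014
```

```bash
python3 - <<'E'
from v import *
p=env.sense()['ee_pos']
env.movel([.554,-.2043,.2451],max_speed=.02); st('shift')
print(env.movel([.554,-.2043,.33],max_speed=.08,contact_N=15)); st('lifted')
im=env.camera('side'); cv2.imwrite('pics/s2.png',im[:,:,::-1])
env.movep([.4703,.0042,.318],down(.27)); env.pause(.3); st('over')
T=env.camera('top');S=env.camera('side')
cv2.imwrite('pics/t3.png',T[:,:,::-1]);cv2.imwrite('pics/s3.png',S[:,:,::-1])
c=lambda I:cv2.resize(I[160:240,205:285],(400,400),interpolation=cv2.INTER_CUBIC)
cv2.imwrite('pics/z3.png',np.hstack([c(T),c(S)])[:,:,::-1])
E
```

```text
shift 5.86 p [ 0.554  -0.2042  0.245 ] rpy [-3.141  0.    -0.1  ] F [-0.8 -0.7 -1. ] M [-0.13  0.13 -0.01] w 0.0136
False
lifted 7.07 p [ 0.5538 -0.2042  0.3294] rpy [-3.141e+00  1.000e-03 -1.000e-01] F [ 0.2  0.4 -1.3] M [0.04 0.1  0.03] w 0.014
over 8.32 p [0.4707 0.0034 0.318 ] rpy [ 3.142 -0.     0.268] F [-0.5  1.2 -1.6] M [-0.07  0.14 -0.03] w 0.0144
```

View pics/z3.png

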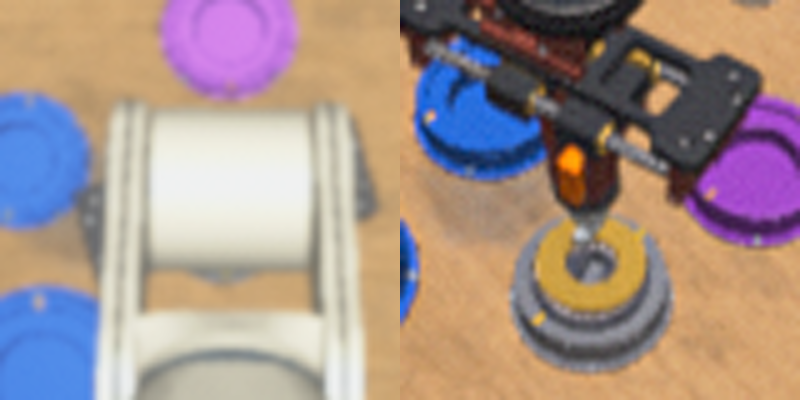

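The side view shows the key held upright above the ring, with the foot at about (241,208). I'll lower it to just above the ring and overlay the predicted foot.

```bash
python3 - <<'E'
from v import *
env.movel([.4703,.0042,.295],max_speed=.08,contact_N=6); env.pause(.2); s=st('low')
S=env.camera('side')[:,:,::-1].copy(); cv2.imwrite('pics/s4.png',S)
K=12;u0,v0=215,180
Z=cv2.resize(S[v0:v0+50,u0:u0+56],None,fx=K,fy=K,interpolation=cv2.INTER_CUBIC)
x,y,z=s['ee_pos']; z-=.241; a=s['tcp_rot'][2]
def poly(pts,col):
    q=np.array([((np.array(proj('side',p))-[u0,v0]+.5)*K-.5) for p in pts]).astype(int); cv2.polylines(Z,[q],True,col,1)
def rot(a,px,py): return x+px*np.cos(a)-py*np.sin(a), y+px*np.sin(a)+py*np.cos(a)
poly([(*rot(a,i*.0115,j*.0045),z) for i,j in((1,1),(1,-1),(-1,-1),(-1,1))],(0,0,255))
th=np.linspace(0,2*pi,40)
for r,h in((.012,.022),(.019,.048)): poly([(x+r*np.cos(t),y+r*np.sin(t),z+h) for t in th],(0,255,0))
for r in(.033,.0155): poly([(.4703+r*np.cos(t),.0042+r*np.sin(t),.048) for t in th],(255,0,255))
cv2.imwrite('pics/z4.png',Z)
E
```

```text
low 9.05 p [0.4705 0.0042 0.2954] rpy [ 3.141e+00 -1.000e-03  2.700e-01] F [-1.2  0.8 -1. ] M [-0.05  0.18 -0.02] w 0.0136
```

View pics/z4.png

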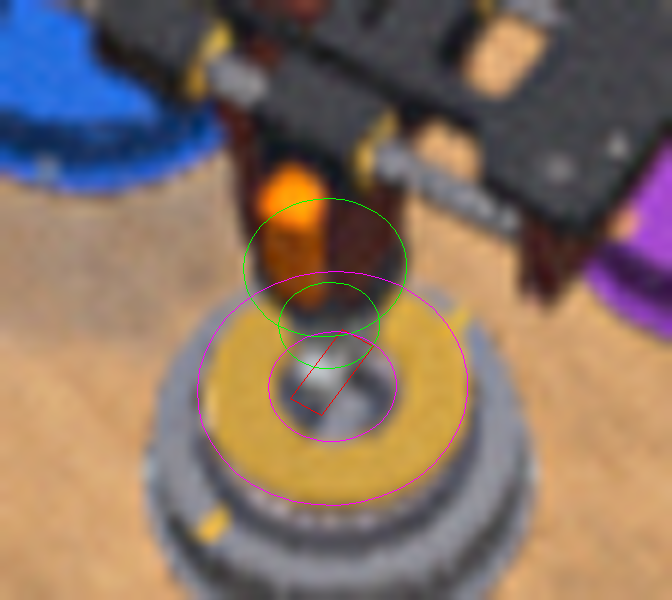

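The ring outline matches to within about 1 mm and the foot is over the hole, so I'll descend by feel.

```bash
python3 - <<'E'
from v import *
s0=st('start')
hit=env.movel([.4703,.0042,.2525],max_speed=.02,contact_N=5); s=st('hit %s'%hit)
print('key z',s['ee_pos'][2]-.241)
E
```

```text
start 9.1 p [0.4705 0.0042 0.2954] rpy [ 3.141e+00 -1.000e-03  2.700e-01] F [-0.2  0.7 -1.7] M [-0.01  0.14  0.01] w 0.0137
hit True 10.32 p [0.4701 0.0041 0.2706] rpy [3.142e+00 1.000e-03 2.700e-01] F [ 0.3 -1.6 -2.3] M [-0.38 -0.08 -0.  ] w 0.0139
key z 0.029603308169836695
```

```bash
python3 - <<'E'
from v import *
for i in range(4):
    p=env.sense()['ee_pos']
    hit=env.movel([.4703,.0042,max(p[2]-.012,.2515)],max_speed=.015,contact_N=6); s=st(f'hit {hit}')
    if s['force'][2]>6: break
    if s['ee_pos'][2]<.2525: break
E
```

```text
hit True 10.84 p [0.4701 0.0039 0.2641] rpy [3.141e+00 2.000e-03 2.710e-01] F [ 1.  -0.8 -1.7] M [-0.17 -0.17  0.03] w 0.0136
hit False 11.81 p [0.4703 0.0042 0.2521] rpy [3.141e+00 2.000e-03 2.710e-01] F [-0.4  0.6 -1.2] M [-0.03  0.15  0.01] w 0.0135
```

The foot dropped through the slot on the first try. Now I'll seat it, turn it and lift.

```bash
python3 - <<'E'
from v import *
print(env.movel([.4703,.0042,.2490],max_speed=.01,contact_N=5)); s=st('seat'); env.pause(.3)
z=s['ee_pos'][2]+.0012
env.movel([.4703,.0042,z],max_speed=.01)
for y in np.linspace(.27,.27+pi/2,5)[1:]:
    h=env.movel([.4703,.0042,z],ori=down(y),contact_N=8); st(f'turn {h}')
E
```

```text
True
seat 12.06 p [0.4705 0.0042 0.251 ] rpy [3.141e+00 1.000e-03 2.710e-01] F [-0.8 -0.   5.7] M [-0.05  0.24  0.03] w 0.0136
turn False 13.23 p [0.4702 0.0042 0.2521] rpy [-3.141  0.     0.66 ] F [ 0.8 -0.5 -1.9] M [-0.05  0.15  0.02] w 0.0141
turn False 13.78 p [0.4708 0.0041 0.2523] rpy [ 3.140e+00 -1.000e-03  1.052e+00] F [ 2.1 -2.2 -0.8] M [-0.5  -0.41 -0.01] w 0.014
turn False 14.32 p [0.4706 0.0041 0.2523] rpy [ 3.141 -0.     1.444] F [ 2.  -1.9 -0.7] M [-0.54 -0.43 -0.01] w 0.0136
turn False 14.86 p [0.4706 0.0041 0.2523] rpy [3.141 0.    1.837] F [ 4.3 -2.2 -0.7] M [-0.67 -0.7   0.02] w 0.0132
```

```bash
python3 - <<'E'
from v import *
env.movel([.4710,.0038,.2522],max_speed=.01); st('relax')
for z in(.256,.259,.265,.29,.33):
    h=env.movel([.4710,.0038,z],max_speed=.02 if z<.27 else .06,contact_N=20); st(f'{z} {h}')
env.pause(.3); s=st('hang')
T=env.camera('top');S=env.camera('side');cv2.imwrite('pics/t5.png',T[:,:,::-1]);cv2.imwrite('pics/s5.png',S[:,:,::-1])
cv2.imwrite('pics/z5.png',cv2.resize(S[150:250,190:290],(500,500),interpolation=cv2.INTER_CUBIC)[:,:,::-1])
E
```

```text
relax 15.11 p [0.4707 0.0038 0.2521] rpy [-3.141 -0.     1.84 ] F [ 1.4 -1.9 -1.3] M [-0.38 -0.33  0.01] w 0.0134
0.256 False 15.45 p [0.4706 0.0038 0.256 ] rpy [-3.141 -0.     1.841] F [-0.1 -1.7 -1.4] M [-0.32  0.07  0.01] w 0.0139
0.259 False 15.75 p [0.4707 0.0039 0.2588] rpy [-3.141 -0.     1.841] F [-0.6 -0.3 -7.6] M [-0.11 -0.04 -0.02] w 0.0139
0.265 False 16.2 p [0.471  0.0038 0.2651] rpy [3.142 0.    1.841] F [-1.3  0.4 -7.7] M [-0.05  0.03 -0.02] w 0.0138
0.29 False 16.77 p [0.471  0.0038 0.2904] rpy [3.141 0.    1.841] F [-0.1 -0.1 -7.2] M [-0.09  0.09 -0.  ] w 0.0141
0.33 False 17.58 p [0.4708 0.0038 0.3299] rpy [-3.141 -0.     1.841] F [-0.3  0.2 -8.1] M [-0.09  0.07 -0.01] w 0.0139
hang 17.88 p [0.4709 0.0038 0.3297] rpy [-3.141 -0.     1.841] F [ 0.6  0.6 -7.4] M [-0.07  0.07  0.01] w 0.0135
```

View pics/z5.png

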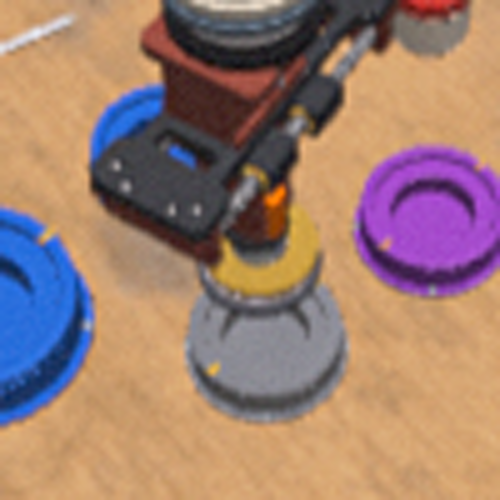

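The stack hangs level on the key, with the grey stand empty below it. I'll use the grey stand's known position to correct the blue stand's, then hover and check.

```bash
python3 - <<'E'
from v import *
m=[plane('top',187+a/6-.4,170+b/6-.4,.03) for a,b in((144,62),(117,195))]; print(np.mean(m,0)+[.0017,-.0015,0],m)
b=(.5115,.149)
env.movep([*b,.335],down(1.84)); env.pause(.2); st('over blue')
h=env.movel([*b,.292],max_speed=.08,contact_N=10); env.pause(.2); s=st(f'{h}')
S=env.camera('side')[:,:,::-1].copy(); cv2.imwrite('pics/s6.png',S)
K=10;u0,v0=190,145
Z=cv2.resize(S[v0:v0+60,u0:u0+65],None,fx=K,fy=K,interpolation=cv2.INTER_CUBIC)
th=np.linspace(0,2*pi,60)
def circ(c,r,h,col):
    q=np.array([((np.array(proj('side',(c[0]+r*np.cos(t),c[1]+r*np.sin(t),h)))-[u0,v0]+.5)*K-.5) for t in th]).astype(int); cv2.polylines(Z,[q],True,col,1)
c=(b[0]+.0015,b[1]+.0006)   # side-camera bias
circ(c,.0385,.03,(0,255,255)); circ(c,.05,.03,(0,255,255)); circ(c,.033,s['ee_pos'][2]-.241+.033,(0,0,255))
cv2.imwrite('pics/z6.png',Z)
E
```

```text
[0.51267113 0.14970952 0.03      ] [array([0.55063738, 0.14313851, 0.03      ]), array([0.47130487, 0.15928052, 0.03      ])]
over blue 18.83 p [0.5113 0.1482 0.3349] rpy [-3.141  0.     1.839] F [-0.1  0.2 -7. ] M [-0.06  0.06  0.  ] w 0.014
False 19.72 p [0.5117 0.1491 0.2926] rpy [ 3.14 -0.    1.84] F [ 0.5  0.9 -6.8] M [-0.05  0.06 -0.01] w 0.0135
```

View pics/z6.png

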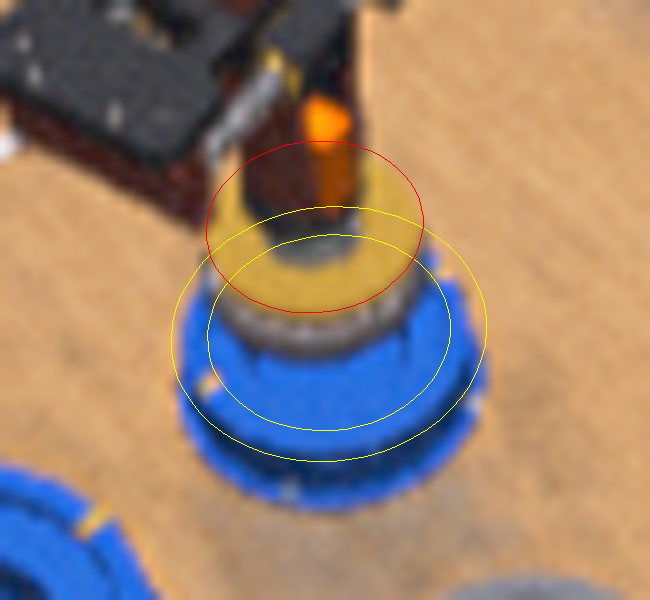

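The stack and stand outlines agree with the prediction to about 1 mm. I'll lower it by feel.

```bash
python3 - <<'E'
from v import *
b=(.512,.1493)
env.movel([*b,.270],max_speed=.05,contact_N=5); st('a')
h=env.movel([*b,.2535],max_speed=.015,contact_N=4); env.pause(.2); s=st(f'{h}')
E
```

```text
a 20.36 p [0.512  0.1493 0.2696] rpy [-3.141 -0.     1.84 ] F [-0.  -0.3 -6.5] M [-0.09 -0.01 -0.03] w 0.0141
True 21.46 p [0.5114 0.149  0.2543] rpy [-3.139  0.     1.84 ] F [ 1.6 -0.8 -0.6] M [-0.25 -0.15 -0.  ] w 0.0138
```

```bash
python3 - <<'E'
from v import *
h=env.movel([.5116,.149,.2490],max_speed=.01,contact_N=4); s=st(f'{h}')
S=env.camera('side'); cv2.imwrite('pics/z7.png',cv2.resize(S[145:205,190:255],None,fx=8,fy=8,interpolation=cv2.INTER_CUBIC)[:,:,::-1])
E
```

```text
True 21.85 p [0.5114 0.149  0.251 ] rpy [-3.138  0.     1.84 ] F [-1.  -0.5  5.1] M [-0.14  0.18 -0.01] w 0.0136
```

View pics/z7.png

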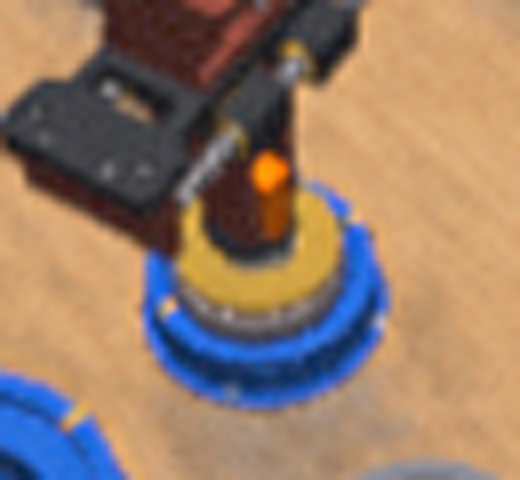

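The stack sits level in the blue recess. The key shouldered at TCP z 0.251, as expected. Next I'll release and retreat.

```bash
python3 - <<'E'
from v import *
env.movel([.5114,.149,.2512],max_speed=.01)
env.gripper_to(.05); st('open')
print(env.movel([.5114,.149,.40],max_speed=.08,contact_N=10)); 
env.movep([.40,-.05,.42],down(1.5)); env.pause(.5); st('away')
T=env.camera('top');S=env.camera('side')
c=lambda I,u,v:cv2.resize(I[v-30:v+30,u-30:u+30],(380,380),interpolation=cv2.INTER_CUBIC)
cv2.imwrite('pics/z8.png',np.hstack([c(T,209,192),c(S,222,181)])[:,:,::-1])
E
```

```text
open 22.88 p [0.5114 0.149  0.2512] rpy [-3.137  0.     1.84 ] F [ 0.4  0.5 -0.2] M [ 0.02  0.05 -0.05] w 0.05
False
away 26.3 p [ 0.4001 -0.0498  0.4199] rpy [-3.141  0.     1.501] F [ 0.7 -0.1 -0.9] M [-0.1   0.02  0.05] w 0.0497
```

View pics/z8.png

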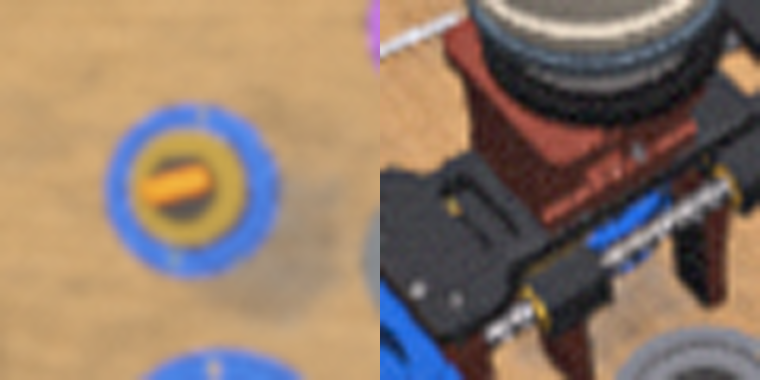

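The top view shows the stack centred in the blue recess, ring at (188,187) against stand (192,190) in the crop. The key is standing upright, since its offset matches parallax.

```bash
python3 -c "
from rig import env
print(env.finish_job())"
```

```text
the job is handed in; nothing more can be done
None
```

I handed the job in at about 26 s of the 72 s limit: the stack of discs is in the blue recess with the key released and standing in it; the hand-in call returned no verdict, but the last top picture showed the stack centred and the key upright.

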